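# Park the keyed hub on the slanted arbor

### The job

Pick up the blue hub and slide it along the slanted arbor of the grey stand until it meets the two brass keys; then, pressing only lightly, turn it about the arbor until its keyways drop over the keys, and seat it fully home against the dark shoulder. Let go of it there, and leave the other things on the bench where they are.

Things in the scene. Friction and masses are not known exactly. Their poses are not given: they have to be found in the camera images.
- hub: Loose blue hub, a tube 52 mm in outer diameter, 40 mm tall, 0.18 to 0.33 kg, standing on one end on the bench; grip it round the outside from above. Origin: centre of its lower end, z up along the bore. Four bright lands leave a 29 mm bore; between them four full-length keyways at +x, +y, -x, -y, 9.9 mm wide, out to 20 mm from the axis: the same after each quarter turn.
- hub_top (a point): Centre of the hub's upper end, 40 mm along its z from the origin.
- arbor: Fixed slanted arbor of the stand. Origin: centre of the dark shoulder disc (44 mm across) on which the hub must sit; z points out along the arbor, 35 degrees from vertical, leaning roughly towards the robot; y is level, x lies in the plane of the lean. On it a steel spindle 26 mm in diameter, straight to 42 mm above the shoulder, then tapering to its tip. Pushing the hub on it above 45 N does damage.
- arbor_tip (a point): Centre of the spindle's tip, 12 mm across, on the axis 56 mm above the shoulder.
- keys_top (a point): Point on the arbor's axis 14 mm above the shoulder, level with the tops of two opposite brass keys on the spindle, 6 mm wide, out to 18.5 mm from the axis. The keys may be turned up to 0.65 rad either way about the arbor's z from its x and -x: this angle is NOT measured, feel for it (or see it). A hub that misses the keys stays up on them; within about 6 degrees it drops over them.
- stand: Fixed grey stand: round foot 100 mm across, 12 mm thick, column and elbow. Origin: centre of the foot's underside; the shoulder's centre is 120 mm above it. It stands at one of two places, at varying yaw. The spindle with its keys turns stiffly (0.1 N m) and is sprung: pushed by the keys it sinks up to 6 mm into the shoulder (3 N to start, 12 N at the stop) and springs back.
- parts_case: Black flat parts case, shut, 160 x 213 x 50 mm, on the bench between the robot and the hub. Origin: centre of its underside. (Beyond the hub, along the bench's far left edge, stands a tall grey wall panel, 0.14 to 0.2 m from the hub: keep the arm clear of it.)
- parts_box: Bystander: small blue open box with red parts, 123 x 104 x 52 mm, origin at the centre of its underside; it stands at whichever of the two places the stand does not. Leave it.
- oil: Bystander: small green oil bottle with a spout, 38 mm in diameter, 89 mm tall, origin at the centre of its foot. Leave it.
- collar_nut: Bystander: white plastic collar nut, 55 mm across, 36 mm tall, origin at the centre of its underside. Leave it.
- deburring_tool: Bystander: red and black pen-like deburring tool lying along its y, 100 mm long, 17 mm thick. Leave it.
- open_spanner: Bystander: double open-ended spanner lying along its y, 188 mm long, 6 mm thick. Leave it.
There are look-alikes about, which are no part of the job. Of the things that look like the stand, the smaller one is meant. Leave any purple look-alike of the hub alone.

How it is judged (in metres and radians):
On the way:
1. the hub is threaded on the arbor, in line with it, with its lower end 6 to 45 mm above the shoulder (z of hub in the frame of arbor between 0.006 and 0.045 m and x of hub in the frame of arbor between -0.006 and 0.006 m and y of hub in the frame of arbor between -0.006 and 0.006 m and angle between the z axis of hub and the z axis of arbor, either way round below 0.15 rad), for 0.1 s.
At the end, for the whole second after the job is handed in: The hub sits home on the arbor, keyed: its lower end within 3 mm of the shoulder, its axis within 4 mm and 0.1 rad of the arbor's, at rest and released (z of hub in the frame of arbor between -0.003 and 0.003 m and x of hub in the frame of arbor between -0.004 and 0.004 m and y of hub in the frame of arbor between -0.004 and 0.004 m and angle between the z axis of hub and the z axis of arbor, either way round below 0.1 rad and linear speed of hub below 0.02 m/s); the robot touches nothing.
It fails at once if the hub is pushed against the stand, arbor or keys with more than 45 N (contact force between hub and stand above 45 N).
It fails at once if a bystander is moved by more than 30 mm (distance of any of parts_box, oil, collar_nut, deburring_tool, open_spanner from where it was at the start of the episode above 0.03 m).
It also fails if it takes over 64 s, if anything falls off the work surface, if the arm or the gripper's body presses on something with over 40 N, if the wrist force passes 120 N, or if a joint passes its speed limit or range.

### The arm

A 6-joint arm with a two-finger parallel gripper is mounted at the origin on a cart in front of the work surface, level with it; the furniture and walls round the work are solid. World frame = base frame: x ahead of the robot, y to its left, z up, the work surface at z = 0. Lengths are in mm, angles in rad, forces in N, time in s.
With the tool pointing down it reaches from about 400 to 925 mm from the base axis. Payload 12.5 kg.
Tool frame: the origin (TCP) lies at the very end of the fingers, on their centre line; the grasp point (between the pads) lies 19 mm behind it; z points along the fingers, y is the line along which they close (so a half turn about z gives the same grasp; the last joint's range is limited). The gripper opens to 95 mm and grips with 3 to 60 N. Pads are 20 mm wide; open, the fingers measure 119 mm over their backs; the gripper's body (75 mm by 180 mm) begins 59 mm behind the grasp point.
Start: joints at [1.188, 0.491, 1.559, -0, 1.092, -0.106], TCP at [170.782, 601.232, 214.661] pointing down, gripper open.
Joint ranges: [-3.1, 3.1], [-0.84, 2.19], [0.05, 2.79], [-1.13, 4.28], [0.06, 2.93], [-2.69, 2.69]. Speed limits (rad/s): [2.22, 2.22, 2.79, 3.14, 3.14, 3.14].

### API

Orientations are given as [roll, pitch, yaw] about the fixed x, y, z axes, in that order (R = Rz(yaw) Ry(pitch) Rx(roll)).
In Python, from cell import state, imaging, env, spot_in, mark_of gives the robot as it stands. The module is installed in compiled form; this text tells all that it offers.
- The arm moves only by the tool step_arm, never from a script. Its argument "increments" is a list of rows, each an object with "slide": the shift along the tool's x, y, z in m, a list of three; "roll": the turn about the tool's z in rad. A call has 1 to 5 rows; each row is the pose to reach, as a shift and turn from the pose commanded when the call began, along the tool's axes at that moment; what a row does not reach only later rows make up. A row lasts 1/8 s, in which the tool goes at most 62.5 mm and 10.7 degrees, less where a joint would pass 70% of its speed; a pose out of reach is approached as far as the arm can. A call with a gripper value outside its range is refused whole. "fingers" is the opening, from 0 (shut) to 1 (fully open), set as the call begins (left out, the last holds). The fingers move at their own pace and stop on an object; the grip force is fixed at half the most. Time passes only in rows, so rows that repeat a pose let the fingers close. It gives the time, the measured TCP pose, the force, the opening and the grip force at its end, in the units of the state.
- state(): the state, without advancing time (a new reading comes with each control period).
- imaging.read_camera(name): name is "scene" or "top"; returns a dict with "color" (400x640x3 uint8, red, green, blue), "z_map" (400x640 float32, mm along the optical axis (not along the pixel's ray), 0 where there is no reading), "intrinsics" (3x3 intrinsics, pixels), "camera_from_world" (4x4, takes a point from world to camera coordinates). Camera axes: x right, y up, looking along -z (the intrinsics and any distortion apply to the point x, -y, -z); pixel columns grow to the right and rows downward; lengths in mm; the calibration is good to about 2 mm. A picture is of the moment at which its call begins.
- env.job_done(): hands the job in; it is judged then, once.
Trained networks look in the newest picture that a camera, given by its name, has taken for a name from the list of things; names that differ only in an ending like _2 or _b are one class to them, and where a whole thing is asked for, a point or a joint stands for the part that bears it (a point fixed in the world has none). Each returns a list of dicts, best first, with "confidence" (0 to 1); they miss things now and then, are a little off and sometimes report something else, mostly with a low value. They report only what shows in the picture. A call takes as long as a camera call. They do not tell look-alikes from the thing itself.
- spot_in(camera, target): "bbox" ([left, top, right, bottom] in pixels, round what is visible of it).
- mark_of(camera, target): "uv" ([column, row] in pixels: a listed point, or the origin of a listed thing).
The state is a dict: "t": time; "joints": joint angles; "qvel": joint speeds; "tau": joint torques, N m; "eef_pos": TCP position; "tcp_rot": TCP orientation; "ft_force": force on the tool from outside, world axes, zero at the start; "moment": the same for the moment, N m; "opening": opening from 0.0 (shut) to 1.0 (fully open); "grip_force": force on a finger pad.
Only numpy, scipy, OpenCV 4.12 (cv2) and the standard library are available. Lean on these libraries where they do the work, as an engineer would, in place of code of your own. Each camera call takes 0.05 s, during which the arm holds its last target. There are 200 camera calls.

## Working session

There is one attempt and no reset: what is moved stays moved. The work goes in short steps, Python scripts to look and compute and a tool call to move; the robot and the scene stay as the last step left them, time stands still between calls to the robot, and variables do not carry over. Pictures are saved under pics/ and viewed, at most 10 in all, crops included, and the job is handed in when it is done.

Besides the shell and the picture viewer there is one more tool, called by a JSON object that holds its "name" and its "arguments", one argument or row to a line. step_arm: Moves the arm, as the interface text tells. Its arguments: {"type":"object","properties":{"increments":{"type":"array"},"fingers":{"type":"number"}},"required":["increments"]}

```bash
mkdir -p pics
cat > h.py <<'E'
from cell import state, imaging, env, spot_in, mark_of
import numpy as np, cv2
from scipy.spatial.transform import Rotation as R
def cam(n):
    d=imaging.read_camera(n); return d
def cloud(d):
    K=np.array(d["intrinsics"]);z=d["z_map"].astype(float)
    v,u=np.mgrid[0:z.shape[0],0:z.shape[1]]
    P=np.stack([(u-K[0,2])/K[0,0]*z,-(v-K[1,2])/K[1,1]*z,-z,np.ones_like(z)],-1)
    W=P@np.linalg.inv(np.array(d["camera_from_world"])).T
    W=W[...,:3]; W[z<=0]=np.nan
    return W
def proj(d,p):
    K=np.array(d["intrinsics"]);c=np.array(d["camera_from_world"])@np.r_[p,1]
    return K[0,0]*c[0]/-c[2]+K[0,2], K[1,1]*c[1]/c[2]+K[1,2]
def ray(d,uv):
    K=np.array(d["intrinsics"]);T=np.linalg.inv(np.array(d["camera_from_world"]))
    r=T[:3,:3]@np.array([(uv[0]-K[0,2])/K[0,0],-(uv[1]-K[1,2])/K[1,1],-1])
    return T[:3,3],r/np.linalg.norm(r)
def tri(d1,u1,d2,u2):
    a,r=ray(d1,u1);b,s=ray(d2,u2)
    t=np.linalg.lstsq(np.c_[r,-s],b-a,rcond=None)[0]
    p,q=a+t[0]*r,b+t[1]*s
    return (p+q)/2,np.linalg.norm(p-q)
E
python3 - <<'E'
from h import *
D={}
for n in("scene","top"):
    d=cam(n);D[n]=d
    cv2.imwrite(f"pics/{n}0.png",d["color"][...,::-1])
    W=cloud(d)
    print(n,"cam at",np.linalg.inv(d["camera_from_world"])[:3,3].round())
    for t in("hub","stand","parts_case","parts_box"):
        for s in spot_in(n,t)[:3]: print(n,t,np.round(s["bbox"]),round(s["confidence"],2))
    for t in("hub","hub_top","arbor","arbor_tip","keys_top","stand"):
        for s in mark_of(n,t)[:3]:
            u,v=np.round(s["uv"]).astype(int); print(n,t,np.round(s["uv"],1),round(s["confidence"],2),W[min(v,399),min(u,639)].round())
print(state())
E
```

```text
scene cam at [ 166. -968.  649.]
scene hub [260. 165. 280. 188.] 0.6
scene hub [280. 179. 295. 201.] 0.58
scene stand [350. 233. 416. 362.] 0.84
scene stand [291. 185. 315. 220.] 0.68
scene stand [289. 186. 328. 256.] 0.63
scene parts_case [175. 200. 277. 256.] 0.63
scene parts_box [269. 255. 335. 316.] 0.68
scene parts_box [263. 167. 278. 186.] 0.57
scene parts_box [306. 166. 326. 190.] 0.51
scene hub [270.6 181.9] 0.73 [569.  29.  21.]
scene hub [288.  194.2] 0.49 [575. -77.  31.]
scene hub_top [380.9 230.1] 0.55 [ 712. -340.   12.]
scene hub_top [271.7 173.1] 0.5 [591.  67.  29.]
scene hub_top [289.3 188.4] 0.49 [599. -36.  23.]
scene arbor [390.1 270.5] 0.71 [ 514. -598.  177.]
scene arbor_tip [292.5 183.7] 0.95 [605. -47.  41.]
scene arbor_tip [367.9 230.5] 0.56 [ 689. -314.    5.]
scene keys_top [301.3 201.5] 0.94 [ 515. -277.  137.]
scene keys_top [384.  263.1] 0.68 [ 509. -587.  187.]
scene stand [303.6 245.6] 0.85 [ 511. -287.   12.]
scene stand [381.5 333.7] 0.77 [ 502. -607.   27.]
top cam at [ 486. -284.  988.]
top hub [223. 164. 247. 184.] 0.69
top hub [185. 163. 211. 18
[... 941 characters left out ...]

{'t': 1.1, 'joints': array([ 1.18838639e+00,  4.90887529e-01,  1.55888014e+00, -1.96026581e-05,
        1.09169801e+00, -1.05617117e-01]), 'qvel': array([-2.06806028e-03, -2.55548797e-04,  2.47050637e-05,  4.04296623e-04,
        1.32621136e-03, -8.45242149e-04]), 'tau': array([ 1.18665583e-03, -6.12477851e+01, -2.58431751e+01,  6.93925750e-02,
        4.46198776e-02,  5.17109845e-05]), 'eef_pos': array([170.79815396, 601.23779188, 214.67554519]), 'tcp_rot': array([3.14146822e+00, 3.06858077e-05, 2.86480887e+00]), 'ft_force': array([-1.06623499, -0.34184675,  0.01898399]), 'moment': array([ 5.79984594e-02, -3.45975479e-02,  8.94713576e-05]), 'grip_force': 0.0, 'opening': 0.9993332637084386}
```

Run:
```python
import cv2,numpy as np
t=cv2.imread("pics/top0.png");s=cv2.imread("pics/scene0.png")
a=cv2.resize(t[120:320,160:480],(800,500),interpolation=cv2.INTER_CUBIC)
cv2.imwrite("pics/topc.png",a)
b=cv2.resize(s[140:380,160:480],(800,600),interpolation=cv2.INTER_CUBIC)
cv2.imwrite("pics/scenec.png",b)
```

```text
(no output)
```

View pics/topc.png

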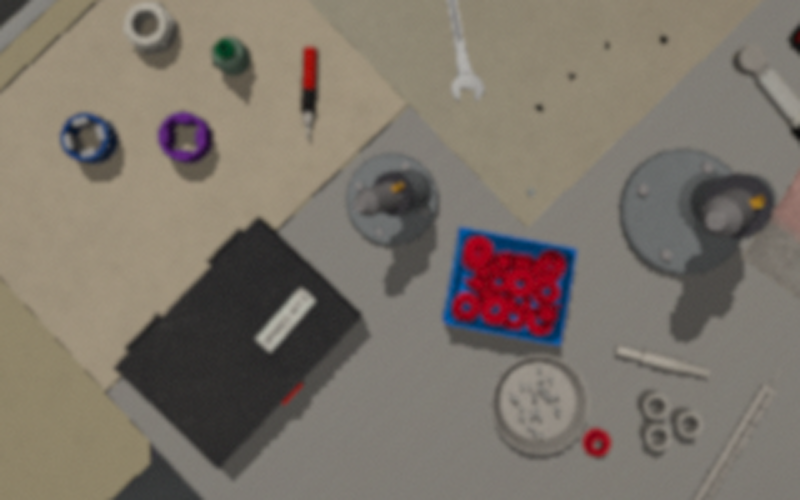

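View pics/scenec.png

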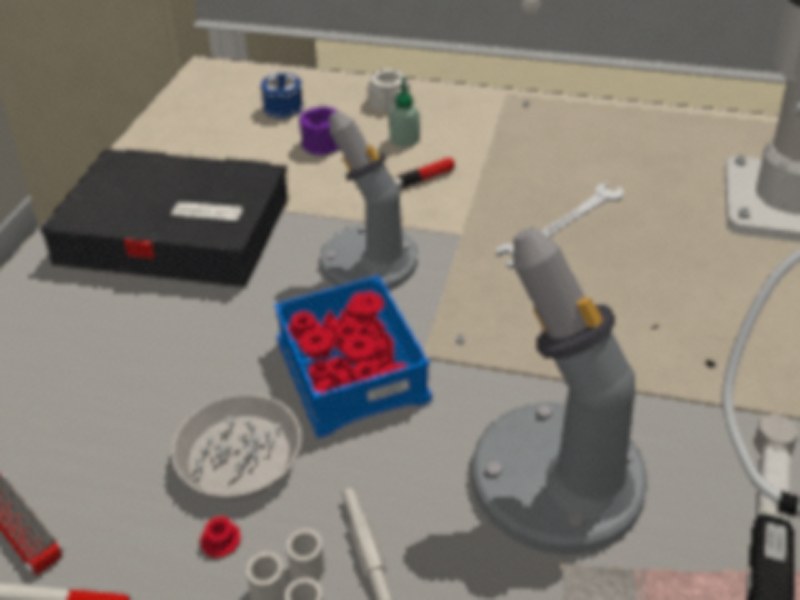

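```bash
cat > fit.py <<'E'
from h import *
from scipy.optimize import least_squares
D={n:cam(n) for n in("scene","top")}
P=[];C=[]
for n,d in D.items():
    W=cloud(d);c=d["color"].astype(int)
    m=(abs(W[...,0]-516)<70)&(abs(W[...,1]+275)<70)&(W[...,2]>100)&(W[...,2]<185)
    print(n,m.sum()); P.append(W[m]);C.append(c[m])
    br=m&(c[...,0]-c[...,2]>60)
    print("brass",[(u,v,W[v,u].round(1).tolist()) for v,u in np.argwhere(br)])
th=np.radians(35)
def frame(p):
    a=np.array([np.sin(th)*np.cos(p[2]),np.sin(th)*np.sin(p[2]),np.cos(th)])
    y=np.cross([0,0,1],a);y/=np.linalg.norm(y)
    return np.stack([np.cross(y,a),y,a],1)
def sr(p,Q):
    L=(Q-np.array([p[0],p[1],120+p[3]]))@frame(p)
    return L,L[:,2],np.hypot(L[:,0],L[:,1])
prof=lambda s:np.interp(s,[0,42,56],[13,13,6])
def res(p):
    L,s,r=sr(p,Q); return np.r_[np.where((s>15)&(s<54),r-prof(s),3*np.sign(r)),p[3]/2]
best=None
for k,Q0 in (("scene",P[0]),("top",P[1]),("both",np.vstack(P))):
  Q=Q0[Q0[:,2]>135];best=None
  for psi in np.radians(np.arange(60,200,15)):
    tip=np.array([511,-248,166]);f=frame([0,0,psi])
    o=tip-56*f[:,2]
    r=least_squares(res,[o[0],o[1],psi,0],loss="soft_l1",f_scale=1.5,x_scale=[1,1,.05,1])
    if best is None or r.cost<best.cost:best=r
  L,s,rr=sr(best.x,Q)
  print(k,best.x.round(3),best.cost,len(Q),"tip",(np.array([best.x[0],best.x[1],120+best.x[3]])+56*frame(best.x)[:,2]).round(1))
  print("s range",s.min(),s.max(),"rms",np.sqrt(np.mean((rr-prof(s))[(s>15)&(s<54)]**2)))
# triangulated marks
for t in("arbor_tip","keys_top","arbor","hub","hub_top"):
    a=mark_of("scene",t);b=mark_of("top",t)
    for i in a[:3]:
        for j in b[:3]:
            p,e=tri(D["scene"],i["uv"],D["top"],j["uv"])
            if e<15: print(t,p.round(1),round(e,1))
# hub
for n,d in D.items():
    W=cloud(d);c=d["color"].astype(int)
    m=(np.hypot(W[...,0]-580,W[...,1]-58)<60)&(W[...,2]>-10)&(c[...,2]-c[...,0]>40)&(c[...,2]-c[...,1]>25)
    v,u=np.nonzero(m);print(n,"hub",m.sum(),u.min(),u.max(),v.min(),v.max(),np.nanpercentile(W[m],[2,50,98],axis=0).round(1).tolist())
    t=d["color"][v.min()-6:v.max()+7,u.min()-6:u.max()+7,::-1]
    cv2.imwrite(f"pics/hub_{n}.png",cv2.resize(t,None,fx=12,fy=12,interpolation=cv2.INTER_CUBIC))
    print("org",u.min()-6,v.min()-6)
    x0,y0=proj(d,[515,-265,145]);x0,y0=int(x0)-20,int(y0)-20;print("stand org",x0,y0)
    cv2.imwrite(f"pics/st_{n}.png",cv2.resize(d["color"][y0:y0+40,x0:x0+40,::-1],None,fx=12,fy=12,interpolation=cv2.INTER_CUBIC))
a,b=[cv2.imread(f"pics/{k}.png") for k in("hub_top","st_top")]
h=max(a.shape[0],b.shape[0]);print(a.shape)
o=np.zeros((h,a.shape[1]+b.shape[1],3),np.uint8);o[:a.shape[0],:a.shape[1]]=a;o[:b.shape[0],a.shape[1]:]=b
cv2.imwrite("pics/comb.png",cv2.resize(o,None,fx=min(1,800/o.shape[1]),fy=min(1,800/o.shape[1])))
E
python3 fit.py
```

```text
scene 471
brass [(np.int64(308), np.int64(198), [532.8, -279.3, 142.9]), (np.int64(307), np.int64(199), [529.3, -280.5, 142.0]), (np.int64(308), np.int64(199), [532.8, -278.9, 139.9]), (np.int64(309), np.int64(199), [534.9, -280.0, 139.7]), (np.int64(307), np.int64(200), [529.3, -280.3, 139.1]), (np.int64(308), np.int64(200), [530.6, -282.9, 140.1]), (np.int64(309), np.int64(200), [532.9, -283.5, 139.6]), (np.int64(308), np.int64(201), [529.5, -284.7, 138.7]), (np.int64(309), np.int64(201), [531.4, -286.0, 138.7]), (np.int64(310), np.int64(201), [535.3, -283.8, 136.1]), (np.int64(308), np.int64(202), [530.7, -282.1, 133.9]), (np.int64(309), np.int64(202), [531.4, -285.9, 135.8]), (np.int64(310), np.int64(202), [534.9, -284.4, 133.7]), (np.int64(309), np.int64(203), [531.4, -285.6, 132.8]), (np.int64(310), np.int64(203), [532.4, -288.6, 134.1])]
top 379
brass [(np.int64(319), np.int64(193), [535.5, -281.2, 135.4]), (np.int64(320), np.int64(193), [535.7, -283.6, 132.4]), (np.int64(317), np.int64(194), [532.6, -276.7, 142.8]), (np.int64(318), np.int64(194), [532.7, -279.0, 143.4]), (np.
[... 760 characters left out ...]
45.2  166.1]
s range 5.463829328035728 57.95275812943018 rms 1.327209796738816
arbor_tip [ 508.7 -545.5  229.2] 4.8
arbor_tip [ 513.7 -243.8  166.9] 2.3
keys_top [ 513.1 -576.3  180.4] 5.3
keys_top [ 516.  -271.1  144.1] 12.3
arbor [ 533.9 -264.6  115.8] 3.9
arbor [ 525.  -587.8  158.9] 3.5
hub [581.4  51.2   5.9] 1.1
hub [589.8 -50.6  11.1] 3.4
hub [592.7 -64.8  55.3] 13.7
hub_top [588.3  53.6  39.4] 10.1
hub_top [582.1 -58.8  43.4] 5.4
scene hub 107 265 279 171 185 [[559.7, 22.9, 13.6], [573.3, 29.2, 26.9], [598.9, 68.8, 41.5]]
org 259 165
stand org 278 176
top hub 58 186 203 166 183 [[559.3, 24.4, 33.4], [574.2, 37.7, 40.4], [604.1, 68.4, 43.1]]
org 180 160
stand org 291 181
(360, 360, 3)
```

View pics/comb.png

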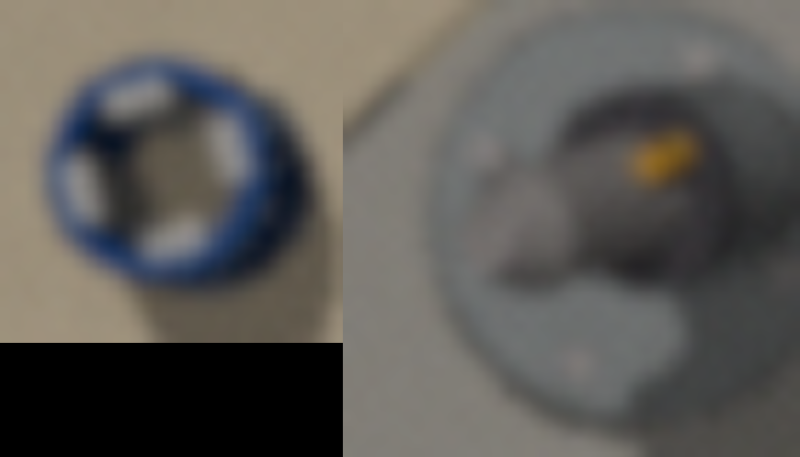

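```bash
cat >> h.py <<'E'
def go(p,ydeg):
    s=state();M=R.from_euler("xyz",s["tcp_rot"]).as_matrix();e=np.array(s["eef_pos"])
    cur=np.degrees(np.arctan2(M[1,1],M[0,1]));dw=(ydeg-cur+90)%180-90
    print("at",e.round(1),"ydeg",cur.round(2),"slide(m)",(M.T@(np.array(p)-e)/1000).round(4).tolist(),"roll",round(-np.radians(dw),3),"q6",round(s["joints"][5],2))
E
python3 - <<'E'
from h import *
import contextlib,io
d=cam("top");c=d["color"].astype(int);W=cloud(d)
def at(uv,z):
    o,r=ray(d,uv); return o+r*(z-o[2])/r[2]
o=at((193.1,174.4),40);print("hub by eye",o.round(1))
v,u=np.mgrid[160:190,180:210];P=np.array([at((a,b),40) for a,b in zip(u.ravel(),v.ravel())]);C=c[v.ravel(),u.ravel()]
wh=(C.min(1)>135)&(C.max(1)-C.min(1)<22)
bl=(C[:,2]-C[:,0]>35)
# outer blue circle -> min enclosing ; white land harmonic
Q=P[bl&(C[:,2]>90),:2].astype(np.float32);print("enc",cv2.minEnclosingCircle(Q))
for ctr in (o[:2],P[wh,:2][np.hypot(*(P[wh,:2]-o[:2]).T)<22].mean(0)):
    dd=P[:,:2]-ctr;r=np.hypot(*dd.T);k=wh&(r<23)&(r>9)
    print(ctr.round(1),k.sum(),"land yaw",np.degrees(np.angle(np.exp(4j*np.arctan2(dd[k,1],dd[k,0])).sum())/4).round(1), "keyway=+45")
    # blueness-weighted brightness
    k=(r<19)&(r>13);w=C[k].min(1)-C[k].min()
    print("soft",np.degrees(np.angle((w*np.exp(4j*np.arctan2(dd[k,1],dd[k,0]))).sum())/4).round(1))
th=np.radians(35)
for A in ([526.5,-274,120.3,2.02],[526.5,-274,120.3,2.04]):
  p=A[3];a=np.array([np.sin(th)*np.cos(p),np.sin(th)*np.sin(p),np.cos(th)]);y=np.array([-np.sin(p),np.cos(p),0]);F=np.stack([np.cross(y,a),y,a],1)
  for n in("top","scene"):
    e=d if n=="top" else cam(n);w=cloud(e);cc=e["color"].astype(int)
    m=(abs(w[...,0]-530)<25)&(abs(w[...,1]+280)<25)&(w[...,2]>125)&(w[...,2]<150)&(cc[...,0]-cc[...,2]>60)
    L=(w[m]-A[:3])@F; print(n,L.mean(0).round(1),"key angle from -x",np.degrees(np.arctan2(-L[:,1],-L[:,0])).mean().round(1),np.median(L,0).round(1))
m=(W[...,2]>90)&(W[...,0]>500)&(W[...,1]>0)
print("tall",np.nanmin(((W[m][:,:2]-o[:2])@[.707,.707])) if m.any() else None, m.sum(), W[m][::max(1,m.sum()//6)].round())
go([o[0],o[1],130],51.7);go([o[0],o[1],130],-38.3)
E
```

```text
hub by eye [582.   49.9  40. ]
enc ((582.3870239257812, 48.07250213623047), 24.01072120666504)
[582.   49.9] 0 land yaw 0.0 keyway=+45
soft 17.7
[nan nan] 0 land yaw 0.0 keyway=+45<stdin>:12: RuntimeWarning: Mean of empty slice.
  ret = um.true_divide(
Traceback (most recent call last):
ValueError: zero-size array to reduction operation minimum which has no identity
```

Run:
```python
from h import *
d=cam("top");c=d["color"].astype(int);W=cloud(d)
def at(uv,z):
    o,r=ray(d,uv); return o+r*(z-o[2])/r[2]
v,u=np.mgrid[160:190,180:210];P=np.array([at((a,b),40) for a,b in zip(u.ravel(),v.ravel())]);C=c[v.ravel(),u.ravel()]
o=np.array([582.2,49.2])
for ctr in (o,o+[2,0],o-[2,0],o+[0,2],o-[0,2]):
    dd=P[:,:2]-ctr;r=np.hypot(*dd.T);k=(r<20)&(r>12);w=C[k,0]*1.
    f=np.exp(1j*np.arctan2(dd[k,1],dd[k,0]))
    print(ctr,"soft",np.degrees(np.angle((w*f**4).sum())/4).round(1))
th=np.radians(35)
e={n:(d if n=="top" else cam(n)) for n in("top","scene")}
for A in ([526.5,-274,120.3,2.02],[526.5,-274,120.3,2.04]):
  p=A[3];a=np.array([np.sin(th)*np.cos(p),np.sin(th)*np.sin(p),np.cos(th)]);y=np.array([-np.sin(p),np.cos(p),0]);F=np.stack([np.cross(y,a),y,a],1)
  for n in e:
    w=cloud(e[n]);cc=e[n]["color"].astype(int)
    m=(abs(w[...,0]-530)<25)&(abs(w[...,1]+280)<25)&(w[...,2]>125)&(w[...,2]<150)&(cc[...,0]-cc[...,2]>60)
    L=(w[m]-A[:3])@F; print(n,L.mean(0).round(1),"key from -x",np.degrees(np.arctan2(-L[:,1],-L[:,0])).mean().round(1))
for n in e:
    w=cloud(e[n]);m=(w[...,2]>90)&(w[...,0]>450)&(w[...,1]>0)
    if m.any(): q=w[m];print(n,"tall",m.sum(),((q[:,:2]-o)@[.707,.707]).min(),q[::max(1,len(q)//6)].round().tolist())
go([*o,130],51.7);go([*o,130],-38.3)
```

```text
[582.2  49.2] soft 16.1
[584.2  49.2] soft 16.6
[580.2  49.2] soft 17.9
[582.2  51.2] soft 18.0
[582.2  47.2] soft 18.4
top [-17.2  -2.3  11.4] key from -x 7.6
scene [-16.9  -3.    7.5] key from -x 10.3
top [-17.2  -2.2  11.4] key from -x 7.1
scene [-16.9  -2.8   7.4] key from -x 9.6
top tall 28861 141.78523265498052 [[733.0, 105.0, 568.0], [714.0, 121.0, 533.0], [808.0, 29.0, 256.0], [712.0, 125.0, 371.0], [705.0, 131.0, 252.0], [642.0, 194.0, 244.0], [559.0, 275.0, 95.0]]
scene tall 23972 137.455884455547 [[451.0, 1301.0, 435.0], [658.0, 177.0, 467.0], [710.0, 122.0, 418.0], [634.0, 202.0, 357.0], [822.0, 12.0, 309.0], [579.0, 261.0, 200.0], [834.0, 4.0, 92.0]]
at [170.8 601.2 214.7] ydeg 74.14 slide(m) [-0.5466, -0.4186, 0.0846] roll 0.392 q6 -0.11
at [170.8 601.2 214.7] ydeg 74.14 slide(m) [-0.5466, -0.4186, 0.0846] roll -1.179 q6 -0.11
```

{"name": "step_arm", "arguments": {
  "increments": [
    {"slide": [-0.045, -0.043, 0], "roll": 0.18},
    {"slide": [-0.09, -0.086, 0], "roll": 0.36},
    {"slide": [-0.135, -0.13, 0], "roll": 0.54},
    {"slide": [-0.18, -0.173, 0], "roll": 0.72},
    {"slide": [-0.225, -0.217, 0], "roll": 0.9}
  ],
  "fingers": 1
}}

```text
t: 2.48
eef_pos: [328.4, 329.9, 214.9]
tcp_rot: [3.141, -0.0, 1.959]
ft_force: [1.7, -0.5, -0.3]
opening: 0.999
grip_force: 0.0
```

Run:
```python
from h import *
go([582.2,49.2,130],-37)
```

```text
at [328.4 329.9 214.9] ydeg 22.25 slide(m) [-0.3559, 0.1286, 0.0849] roll 1.034 q6 0.26
```

{"name": "step_arm", "arguments": {
  "increments": [
    {"slide": [-0.056, 0.02, 0], "roll": 0.17},
    {"slide": [-0.112, 0.04, 0], "roll": 0.34},
    {"slide": [-0.168, 0.061, 0.01], "roll": 0.51},
    {"slide": [-0.224, 0.081, 0.02], "roll": 0.68},
    {"slide": [-0.28, 0.101, 0.03], "roll": 0.85}
  ]
}}

```text
t: 3.1
eef_pos: [529.6, 110.1, 184.5]
tcp_rot: [3.141, -0.001, 1.109]
ft_force: [-0.5, 0.4, -0.4]
opening: 1.0
grip_force: 0.0
```

Run:
```python
from h import *
go([582.2,49.2,110],-37)
```

```text
at [529.6 110.1 184.5] ydeg -26.46 slide(m) [-0.0311, 0.0741, 0.0746] roll 0.184 q6 0.54
```

{"name": "step_arm", "arguments": {
  "increments": [
    {"slide": [-0.016, 0.037, 0.03], "roll": 0.09},
    {"slide": [-0.031, 0.074, 0.074], "roll": 0.184},
    {"slide": [-0.031, 0.074, 0.074], "roll": 0.184}
  ]
}}

```text
t: 3.48
eef_pos: [580.9, 49.5, 107.5]
tcp_rot: [-3.138, 0.003, 0.927]
ft_force: [-0.7, 0.7, 0.8]
opening: 1.001
grip_force: 0.0
```

Run:
```python
from h import *
D={n:cam(n) for n in("scene","top")}
go([582.2,49.2,28],-37)
for n,d in D.items():
    x,y=map(int,proj(d,[582,49,40]));cv2.imwrite(f"pics/{n}_g.png",cv2.resize(d["color"][y-35:y+25,x-33:x+33,::-1],(396,360),interpolation=cv2.INTER_CUBIC))
cv2.imwrite("pics/g.png",np.hstack([cv2.imread(f"pics/{n}_g.png") for n in D]))
```

```text
at [580.9  51.4 110.7] ydeg -36.65 slide(m) [-0.001, 0.0025, 0.0827] roll 0.006 q6 0.61
```

View pics/g.png

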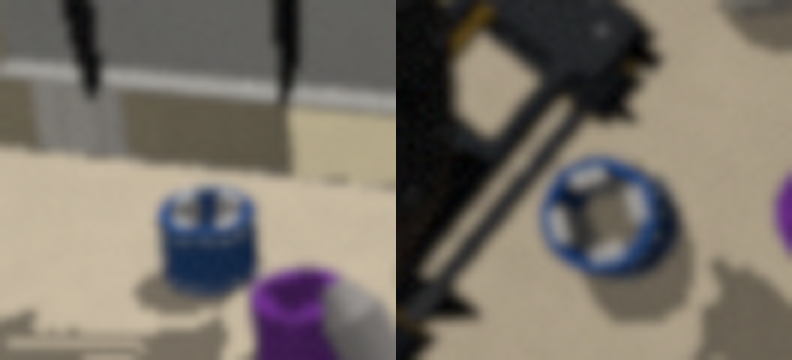

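Run:
```python
from h import *
d=cam("scene");e=cam("top")
s=state();p=np.array(s["eef_pos"]);yd=R.from_euler("xyz",s["tcp_rot"]).as_matrix()[:,1];print(p.round(1))
for n,q in(("scene",d),("top",e)):
    x,y=map(int,proj(q,[582,49,40]))
    f=lambda w:((np.array(proj(q,w))-[x-33,y-35])*6).round()
    print(n,[f(p+k*yd).tolist() for k in(-50,0,50)],"hub",f([582.2,49.2,40]))
```

```text
[581.1  52.2 111.9]
scene [[88.0, 83.0], [184.0, 85.0], [281.0, 87.0]] hub [202. 210.]
top [[53.0, 292.0], [131.0, 195.0], [209.0, 98.0]] hub [200. 212.]
```

Run:
```python
from h import *
print(state()["eef_pos"],state()["qvel"].round(3));go([582.3,48.2,28],-37)
```

```text
[581.08556278  52.16310693 111.91478035] [ 0.004 -0.011  0.001 -0.001 -0.005  0.002]
at [581.1  52.2 111.9] ydeg -36.58 slide(m) [-0.0025, 0.0032, 0.0839] roll 0.007 q6 0.61
```

{"name": "step_arm", "arguments": {
  "increments": [
    {"slide": [-0.001, 0.002, 0.03], "roll": 0.003},
    {"slide": [-0.002, 0.003, 0.06], "roll": 0.007},
    {"slide": [-0.0025, 0.003, 0.084], "roll": 0.007},
    {"slide": [-0.0025, 0.003, 0.084], "roll": 0.007}
  ]
}}

```text
t: 4.18
eef_pos: [581.5, 48.4, 26.8]
tcp_rot: [-3.141, 0.0, 0.925]
ft_force: [-0.1, 0.8, -0.5]
opening: 0.998
grip_force: 0.0
```

Run:
```python
from h import *
go([582.3,48.2,28],-37)
```

```text
at [581.5  48.4  26.8] ydeg -36.98 slide(m) [0.0003, 0.0008, -0.0012] roll 0.0 q6 0.62
```

{"name": "step_arm", "arguments": {
  "increments": [
    {"slide": [0, 0.001, -0.001], "roll": 0},
    {"slide": [0, 0.001, -0.001], "roll": 0},
    {"slide": [0, 0.001, -0.001], "roll": 0},
    {"slide": [0, 0.001, -0.001], "roll": 0},
    {"slide": [0, 0.001, -0.001], "roll": 0}
  ],
  "fingers": 0
}}

```text
t: 4.8
eef_pos: [582.7, 47.0, 27.7]
tcp_rot: [-3.141, 0.0, 0.924]
ft_force: [-2.2, 1.5, 1.6]
opening: 0.533
grip_force: 1.0
```

{"name": "step_arm", "arguments": {
  "increments": [
    {"slide": [0, 0, 0], "roll": 0},
    {"slide": [0, 0, -0.04], "roll": 0},
    {"slide": [0, 0, -0.1], "roll": 0},
    {"slide": [0, 0, -0.16], "roll": 0},
    {"slide": [0, 0, -0.2], "roll": 0}
  ]
}}

```text
t: 5.42
eef_pos: [583.0, 46.9, 230.3]
tcp_rot: [3.14, -0.001, 0.924]
ft_force: [1.0, 0.2, -1.7]
opening: 0.518
grip_force: 30.0
```

Run:
```python
from h import *
D={n:cam(n) for n in("scene","top")}
p=np.array(state()["eef_pos"])
for n,d in D.items():
    x,y=map(int,proj(d,p));cv2.imwrite(f"pics/{n}_l.png",cv2.resize(d["color"][y-30:y+30,x-33:x+33,::-1],(396,360),interpolation=cv2.INTER_CUBIC))
cv2.imwrite("pics/l.png",np.hstack([cv2.imread(f"pics/{n}_l.png") for n in D]))
go([512.5,-245,235],25.9)
print(state())
```

```text
at [584.2  46.9 231.9] ydeg -37.07 slide(m) [-0.2762, 0.1187, -0.0036] roll -1.099 q6 0.61
{'t': 5.525, 'joints': array([-3.25552372e-02,  4.15746406e-01,  1.64021030e+00,  9.39409219e-05,
        1.07850806e+00,  6.14304323e-01]), 'qvel': array([-0.00255601,  0.06173161,  0.08041812, -0.00059284, -0.07350784,
       -0.0007115 ]), 'tau': array([-6.36925237e-03, -5.85906494e+01, -2.73265153e+01,  7.74988043e-02,
        9.33861136e-01, -2.64905793e-03]), 'eef_pos': array([584.23852814,  46.9307097 , 231.85820523]), 'tcp_rot': array([ 3.13581579, -0.00417633,  0.92390472]), 'ft_force': array([ 0.46473591,  1.0075715 , -2.03250619]), 'moment': array([-0.07976548,  0.07538919, -0.02723761]), 'grip_force': 29.998929798603058, 'opening': 0.5107798364695862}
```

View pics/l.png

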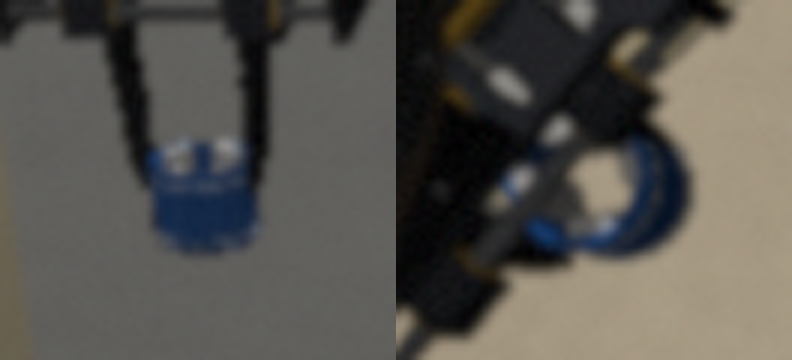

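{"name": "step_arm", "arguments": {
  "increments": [
    {"slide": [-0.05, 0.021, 0], "roll": -0.18},
    {"slide": [-0.1, 0.043, 0], "roll": -0.36},
    {"slide": [-0.15, 0.064, 0], "roll": -0.54},
    {"slide": [-0.2, 0.086, 0], "roll": -0.72},
    {"slide": [-0.24, 0.104, 0], "roll": -0.9}
  ]
}}

```text
t: 6.15
eef_pos: [520.1, -208.9, 226.1]
tcp_rot: [-3.14, -0.001, 1.829]
ft_force: [-0.3, 0.2, -2.0]
opening: 0.509
grip_force: 30.0
```

Run:
```python
from h import *
go([514.5,-249.2,215],25.9)
```

```text
at [ 520.1 -208.9  226.1] ydeg 14.81 slide(m) [-0.0375, -0.0157, 0.0111] roll -0.194 q6 -0.76
```

{"name": "step_arm", "arguments": {
  "increments": [
    {"slide": [-0.018, -0.008, 0], "roll": -0.1},
    {"slide": [-0.0375, -0.016, 0.005], "roll": -0.194},
    {"slide": [-0.0375, -0.016, 0.011], "roll": -0.194},
    {"slide": [-0.0375, -0.016, 0.011], "roll": -0.194},
    {"slide": [-0.0375, -0.016, 0.011], "roll": -0.194}
  ]
}}

```text
t: 6.78
eef_pos: [515.2, -246.8, 216.4]
tcp_rot: [-3.141, -0.001, 2.018]
ft_force: [0.7, 0.3, -2.1]
opening: 0.516
grip_force: 30.0
```

```bash
cat > look.py <<'E'
from h import *
import sys
D={n:cam(n) for n in("scene","top")}
p=np.array([515,-258,165])
for n,d in D.items():
    x,y=map(int,proj(d,p));cv2.imwrite(f"pics/{n}_l.png",cv2.resize(d["color"][y-30:y+30,x-33:x+33,::-1],(396,360),interpolation=cv2.INTER_CUBIC))
    W=cloud(d);c=d["color"].astype(int)
    m=(c[...,2]-c[...,0]>35)&(np.hypot(W[...,0]-515,W[...,1]+255)<55)&(W[...,2]>115)
    q=W[m];v,u=np.nonzero(m)
    if len(q): print(n,len(q),"px",u.min(),u.max(),v.min(),v.max(),np.nanpercentile(q,[3,50,97],axis=0).round(1).tolist())
cv2.imwrite(f"pics/{sys.argv[1]}.png",np.hstack([cv2.imread(f"pics/{n}_l.png") for n in D]))
s=state();print(s["ft_force"].round(1),s["moment"].round(2),s["opening"])
go([514.5,-249.2,187],25.9)
E
python3 look.py m1
```

```text
scene 201 px 284 302 157 178 [[489.7, -271.0, 199.7], [510.0, -266.9, 212.6], [530.8, -230.0, 229.4]]
[ 0.4 -1.1 -2.3] [-0.1   0.01  0.03] 0.5126335821107253
at [ 515.3 -246.9  216.7] ydeg 25.63 slide(m) [-0.0017, -0.0017, 0.0297] roll -0.005 q6 -1.01
```

View pics/m1.png

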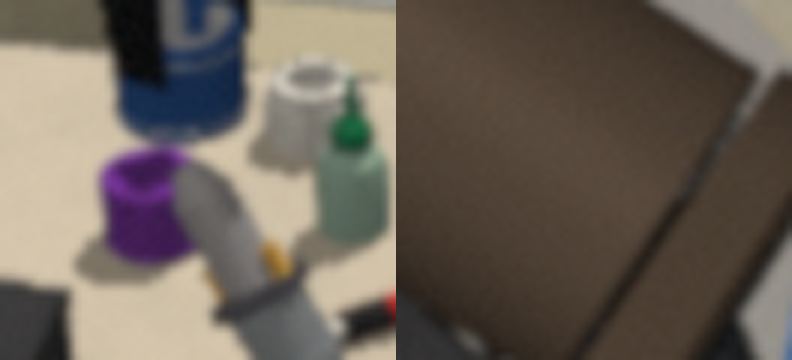

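Run:
```python
from h import *
d=cam("scene");c=d["color"].astype(int)
p=np.array(state()["eef_pos"])
print("pred centre base/top",np.round(proj(d,p-[0,0,27]),1),np.round(proj(d,p+[0,0,13]),1),"tip",np.round(proj(d,[512.5,-245.1,166.2]),1),"keys14",np.round(proj(d,[523,-266.8,131.8]),1))
for v in range(168,180):
    m=(c[v,:,2]-c[v,:,0]>25)&(abs(np.arange(640)-293)<16);u=np.nonzero(m)[0]
    print(v,u.min() if len(u) else None,u.max() if len(u) else None,end="; ")
x,y=map(int,proj(d,[515,-258,165]));print("crop org",x-33,y-30)
W=cloud(d);br=(c[...,0]-c[...,2]>45)&(np.hypot(W[...,0]-527,W[...,1]+274)<40)&(W[...,2]>115)
th=np.radians(35);A=[526.5,-274,120.3];ps=2.022;a=np.array([np.sin(th)*np.cos(ps),np.sin(th)*np.sin(ps),np.cos(th)]);yy=np.array([-np.sin(ps),np.cos(ps),0]);F=np.stack([np.cross(yy,a),yy,a],1)
L=(W[br]-A)@F;
for v,u in np.argwhere(br): print((u,v),((W[v,u]-A)@F).round(1),end=" ")
print()
for al in (-5,0,5,8,12,18):
  o=[]
  for sg in(1,-1):
    t=np.radians(al);e=sg*np.array([np.cos(t),np.sin(t),0]);o.append([np.round((np.array(proj(d,A+F@(e*r+[0,0,s])))-[x-33,y-30])*6+3).tolist() for r,s in((18.5,14),(13,14),(18.5,2))])
  print(al,o)
```

```text
pred centre base/top [293.8 177.1] [292.8 161.8] tip [293.  185.7] keys14 [302.  200.7]
168 291 302; 169 291 302; 170 291 302; 171 284 302; 172 283 302; 173 283 302; 174 284 302; 175 284 302; 176 284 301; 177 284 301; 178 285 299; 179 287 297; crop org 263 158
(np.int64(307), np.int64(125)) [-110.6  -25.5  161.3] (np.int64(308), np.int64(125)) [-113.3  -25.3  160.3] (np.int64(309), np.int64(126)) [-112.8  -27.   157.3] (np.int64(309), np.int64(127)) [-112.2  -26.1  155.5] (np.int64(309), np.int64(128)) [-109.2  -27.9  153.6] (np.int64(309), np.int64(129)) [-109.9  -25.5  151.8] (np.int64(289), np.int64(130)) [-109.4   29.6  171.3] (np.int64(287), np.int64(131)) [-108.9   35.6  171.6] (np.int64(288), np.int64(131)) [-109.1   33.3  170.6] (np.int64(286), np.int64(132)) [-107.5   38.2  170.9] (np.int64(287), np.int64(132)) [-109.3   37.5  169.9] (np.int64(308), np.int64(198)) [-18.2  -4.2  14.1] (np.int64(306), np.int64(199)) [-13.4  -1.5  14.2] (np.int64(307), np.int64(199)) [-17.   -0.9  13.5] (np.int64(308), np.int64(199)) [-17.4  -3.3  12. ] (np.int64(309), np.int64(199)) [-19.1  -4
[... 984 characters left out ...]
p.int64(206)) [14.4  6.8  7.1] (np.int64(299), np.int64(206)) [ 7.1 10.6  7.2] 
-5 [[[210.0, 269.0], [218.0, 266.0], [225.0, 294.0]], [[265.0, 250.0], [257.0, 253.0], [281.0, 276.0]]]
0 [[[208.0, 271.0], [217.0, 267.0], [223.0, 296.0]], [[268.0, 248.0], [258.0, 251.0], [283.0, 274.0]]]
5 [[[206.0, 273.0], [215.0, 269.0], [221.0, 298.0]], [[270.0, 246.0], [260.0, 250.0], [285.0, 272.0]]]
8 [[[204.0, 274.0], [214.0, 270.0], [220.0, 299.0]], [[271.0, 245.0], [261.0, 249.0], [286.0, 271.0]]]
12 [[[203.0, 275.0], [213.0, 271.0], [218.0, 300.0]], [[272.0, 244.0], [262.0, 248.0], [288.0, 269.0]]]
18 [[[201.0, 277.0], [212.0, 272.0], [216.0, 302.0]], [[274.0, 242.0], [263.0, 247.0], [290.0, 267.0]]]
```

{"name": "step_arm", "arguments": {
  "increments": [
    {"slide": [-0.0025, -0.001, 0.01], "roll": -0.005},
    {"slide": [-0.0025, -0.001, 0.02], "roll": -0.005},
    {"slide": [-0.0025, -0.001, 0.025], "roll": -0.005},
    {"slide": [-0.0025, -0.001, 0.029], "roll": -0.005},
    {"slide": [-0.0025, -0.001, 0.029], "roll": -0.005}
  ]
}}

```text
t: 7.55
eef_pos: [515.3, -250.5, 187.5]
tcp_rot: [-3.142, 0.0, 2.023]
ft_force: [-0.3, -2.3, -2.4]
opening: 0.517
grip_force: 30.0
```

```bash
python3 look.py m2
```

```text
scene 196 px 284 304 169 192 [[489.3, -274.4, 169.7], [507.8, -270.6, 183.1], [530.6, -234.6, 200.8]]
[-0.5 -1.8 -1.8] [-0.36  0.03 -0.01] 0.5146241329856365
at [ 515.3 -250.4  187.8] ydeg 25.9 slide(m) [0.0015, -0.0002, 0.0008] roll -0.0 q6 -1.02
```

View pics/m2.png

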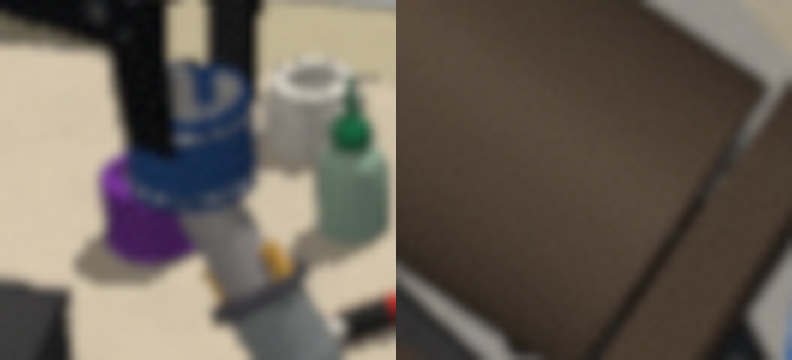

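{"name": "step_arm", "arguments": {
  "increments": [
    {"slide": [0.002, 0, 0.001], "roll": 0},
    {"slide": [0.004, 0, 0.002], "roll": 0},
    {"slide": [0.006, 0, 0.003], "roll": 0},
    {"slide": [0.008, 0, 0.004], "roll": 0},
    {"slide": [0.008, 0, 0.004], "roll": 0}
  ]
}}

```text
t: 8.28
eef_pos: [511.4, -243.4, 183.8]
tcp_rot: [-3.141, 0.001, 2.023]
ft_force: [-3.2, -6.3, 0.9]
opening: 0.507
grip_force: 29.9
```

{"name": "step_arm", "arguments": {
  "increments": [
    {"slide": [0.002, -0.001, 0.002], "roll": 0},
    {"slide": [0.004, -0.0015, 0.004], "roll": 0},
    {"slide": [0.006, -0.0015, 0.006], "roll": 0},
    {"slide": [0.006, -0.0015, 0.006], "roll": 0}
  ]
}}

```text
t: 8.78
eef_pos: [507.8, -238.2, 177.7]
tcp_rot: [3.141, 0.0, 2.023]
ft_force: [-1.7, -3.6, 3.9]
opening: 0.51
grip_force: 30.0
```

{"name": "step_arm", "arguments": {
  "increments": [
    {"slide": [0.0015, -0.0005, 0.001], "roll": 0},
    {"slide": [0.0025, -0.001, 0.003], "roll": 0},
    {"slide": [0.002, -0.001, 0.005], "roll": 0},
    {"slide": [0.002, -0.001, 0.005], "roll": 0}
  ]
}}

```text
t: 9.28
eef_pos: [506.4, -236.5, 172.7]
tcp_rot: [3.141, -0.0, 2.023]
ft_force: [2.3, 0.5, 7.3]
opening: 0.506
grip_force: 30.0
```

```bash
python3 look.py m3
```

```text
scene 284 px 282 303 173 196 [[487.2, -272.9, 157.5], [504.4, -262.0, 175.8], [526.9, -249.1, 195.6]]
[1.4 0.  5.2] [-0.22 -0.42 -0.01] 0.5028848539729954
at [ 506.4 -236.5  172.7] ydeg 25.9 slide(m) [-0.015, 0.0017, -0.0143] roll 0.0 q6 -1.01
```

View pics/m3.png

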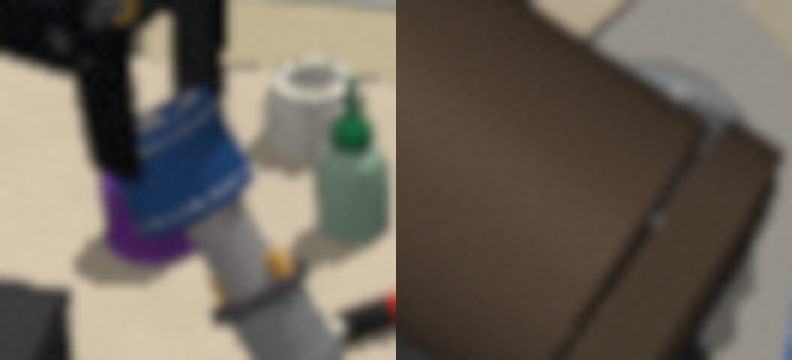

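{"name": "step_arm", "arguments": {
  "increments": [
    {"slide": [-0.003, 0.0005, 0.0033], "roll": 0},
    {"slide": [-0.0053, 0.0005, 0.0066], "roll": 0},
    {"slide": [-0.0076, 0.0005, 0.0099], "roll": 0},
    {"slide": [-0.0099, 0.0005, 0.0132], "roll": 0},
    {"slide": [-0.0099, 0.0005, 0.0132], "roll": 0}
  ]
}}

```text
t: 10.0
eef_pos: [511.1, -245.7, 159.2]
tcp_rot: [3.141, 0.0, 2.023]
ft_force: [4.5, 1.0, 4.2]
opening: 0.507
grip_force: 30.0
```

{"name": "step_arm", "arguments": {
  "increments": [
    {"slide": [-0.001, 0.001, 0.0016], "roll": 0},
    {"slide": [-0.0023, 0.001, 0.0033], "roll": 0},
    {"slide": [-0.0034, 0.001, 0.005], "roll": 0},
    {"slide": [-0.0034, 0.001, 0.005], "roll": 0}
  ]
}}

```text
t: 10.5
eef_pos: [512.9, -248.5, 154.3]
tcp_rot: [-3.141, -0.0, 2.023]
ft_force: [-0.8, -2.9, 4.9]
opening: 0.505
grip_force: 30.0
```

{"name": "step_arm", "arguments": {
  "increments": [
    {"slide": [-0.0006, 0.0003, 0.0008], "roll": 0},
    {"slide": [-0.0012, 0.0003, 0.0016], "roll": 0},
    {"slide": [-0.0017, 0.0003, 0.0025], "roll": 0},
    {"slide": [-0.0017, 0.0003, 0.0025], "roll": 0}
  ]
}}

```text
t: 11.0
eef_pos: [514.0, -249.6, 151.8]
tcp_rot: [-3.141, -0.001, 2.023]
ft_force: [-2.4, -3.1, 4.9]
opening: 0.51
grip_force: 30.0
```

{"name": "step_arm", "arguments": {
  "increments": [
    {"slide": [-0.0006, 0, 0.0008], "roll": 0},
    {"slide": [-0.0012, 0, 0.0016], "roll": 0},
    {"slide": [-0.0017, 0, 0.0025], "roll": 0},
    {"slide": [-0.0017, 0, 0.0025], "roll": 0}
  ]
}}

```text
t: 11.5
eef_pos: [514.6, -250.6, 149.3]
tcp_rot: [-3.141, -0.002, 2.023]
ft_force: [-3.3, -1.0, 5.6]
opening: 0.503
grip_force: 30.0
```

```bash
python3 look.py m4
```

```text
scene 245 px 289 310 183 204 [[495.2, -286.8, 139.7], [513.7, -276.3, 154.7], [534.5, -265.2, 172.8]]
[-3.7 -0.9  6.4] [-0.48  0.69 -0.15] 0.505614040425981
at [ 514.6 -250.6  149.4] ydeg 25.9 slide(m) [0.0013, 0.0005, -0.0376] roll 0.0 q6 -1.02
```

View pics/m4.png

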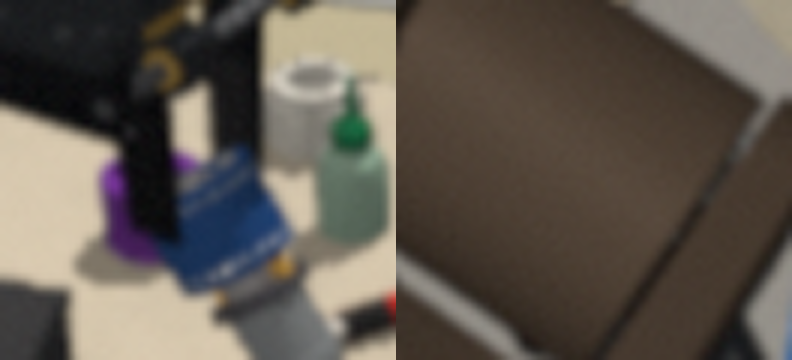

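{"name": "step_arm", "arguments": {
  "increments": [
    {"slide": [-0.0006, 0.0, 0.0008], "roll": 0},
    {"slide": [-0.0012, 0.0, 0.0016], "roll": 0},
    {"slide": [-0.0017, 0.0, 0.0025], "roll": 0},
    {"slide": [-0.0017, 0.0, 0.0025], "roll": 0}
  ]
}}

```text
t: 12.1
eef_pos: [515.1, -251.5, 146.8]
tcp_rot: [-3.141, -0.003, 2.023]
ft_force: [-4.7, 3.1, 7.5]
opening: 0.506
grip_force: 30.0
```

{"name": "step_arm", "arguments": {
  "increments": [
    {"slide": [0.002, 0.0, -0.001], "roll": 0.0},
    {"slide": [0.002, 0.0, -0.001], "roll": 0.06},
    {"slide": [0.002, 0.0, -0.001], "roll": 0.12},
    {"slide": [0.002, 0.0, -0.001], "roll": 0.18},
    {"slide": [0.002, 0.0, -0.001], "roll": 0.18}
  ]
}}

```text
t: 12.72
eef_pos: [516.6, -249.7, 148.4]
tcp_rot: [3.138, -0.0, 1.842]
ft_force: [7.7, 6.3, 6.6]
opening: 0.503
grip_force: 30.0
```

```bash
python3 -c "
from h import *
s=state();print(s['eef_pos'].round(1),s['ft_force'].round(1),s['moment'].round(2),s['tcp_rot'].round(3))"
```

```text
[ 516.6 -249.7  148.4] [7.7 6.3 6.6] [ 0.94 -1.76  0.28] [ 3.138 -0.     1.842]
```

{"name": "step_arm", "arguments": {
  "increments": [
    {"slide": [-0.0006, 0.0, 0.0008], "roll": -0.06},
    {"slide": [-0.0006, 0.0, 0.0008], "roll": -0.12},
    {"slide": [-0.0006, 0.0, 0.0008], "roll": -0.18},
    {"slide": [-0.0006, 0.0, 0.0008], "roll": -0.18}
  ]
}}

```text
t: 13.22
eef_pos: [514.6, -250.7, 147.1]
tcp_rot: [-3.141, -0.002, 2.024]
ft_force: [-3.7, 0.9, 7.0]
opening: 0.505
grip_force: 30.0
```

{"name": "step_arm", "arguments": {
  "increments": [
    {"slide": [0, 0.0, 0], "roll": -0.06},
    {"slide": [0, 0.0, 0], "roll": -0.12},
    {"slide": [0, 0.0, 0], "roll": -0.18},
    {"slide": [0, 0.0, 0], "roll": -0.18}
  ]
}}

```text
t: 13.72
eef_pos: [513.9, -251.2, 147.0]
tcp_rot: [-3.14, -0.002, 2.203]
ft_force: [-7.2, -3.7, 7.6]
opening: 0.503
grip_force: 30.0
```

{"name": "step_arm", "arguments": {
  "increments": [
    {"slide": [-0.0008, 0.0, 0.0012], "roll": 0},
    {"slide": [-0.0017, 0.0, 0.0025], "roll": 0},
    {"slide": [-0.0017, 0.0, 0.0025], "roll": 0}
  ]
}}

```text
t: 14.1
eef_pos: [514.6, -252.1, 144.7]
tcp_rot: [-3.14, -0.003, 2.203]
ft_force: [-9.2, -0.5, 10.0]
opening: 0.506
grip_force: 30.0
```

```bash
cat > hubfit.py <<'E'
from h import *
from scipy.optimize import minimize
d=cam("scene");W=cloud(d);c=d["color"].astype(int)
th=np.radians(35);A=np.array([526.5,-274,120.3]);ps=2.022;a=np.array([np.sin(th)*np.cos(ps),np.sin(th)*np.sin(ps),np.cos(th)]);yy=np.array([-np.sin(ps),np.cos(ps),0]);F=np.stack([np.cross(yy,a),yy,a],1)
m=(c[...,2]-c[...,0]>35)&(np.hypot(W[...,0]-518,W[...,1]+258)<60)&(W[...,2]>110)
L=(W[m]-A)@F
r=np.hypot(L[:,0],L[:,1]);print("n",m.sum(),"radius",np.percentile(r,[10,50,90]).round(1),"s",np.percentile(L[:,2],[1,5,50,95,99]).round(1))
# per-column lower edge of blue -> ray to cylinder r=26
for al in (0,):
  out=[]
  for u in np.unique(np.nonzero(m)[1]):
    v=np.nonzero(m[:,u])[0].max();o,q=ray(d,(u,v+.5));o=(o-A)@F;q=q@F
    B=o[:2]@q[:2];Aq=q[:2]@q[:2];Cc=o[:2]@o[:2]-676;D=B*B-Aq*Cc
    if D>0:
      t=(-B-D**.5)/Aq;out.append((int(u),round((o+t*q)[2],1)))
  print("lower edge s",out)
br=(c[...,0]-c[...,2]>45)&(np.hypot(W[...,0]-527,W[...,1]+274)<40)&(W[...,2]>105)&(W[...,2]<160)
print("brass",[(int(u),int(v),((W[v,u]-A)@F).round(1).tolist()) for v,u in np.argwhere(br)])
s=state();f=s["ft_force"]+[0,0,2];print(s["t"],s["eef_pos"].round(1),"f lean,y,axial",(f@F).round(1),s["moment"].round(2), "sP",((s["eef_pos"]+[0,0,6]-A)@F).round(1))
E
python3 hubfit.py
```

```text
n 231 radius [22.1 24.2 26.1] s [ 8.4 11.3 25.1 44.7 47.3]
lower edge s [(291, np.float64(27.9)), (292, np.float64(24.9)), (293, np.float64(21.8)), (294, np.float64(18.7)), (295, np.float64(15.7)), (296, np.float64(12.6)), (297, np.float64(11.7)), (298, np.float64(12.9)), (299, np.float64(7.6)), (300, np.float64(6.6)), (301, np.float64(7.6)), (302, np.float64(8.6)), (303, np.float64(15.6)), (304, np.float64(8.3)), (305, np.float64(9.1)), (306, np.float64(7.8)), (307, np.float64(10.5)), (308, np.float64(11.0)), (309, np.float64(15.2)), (310, np.float64(11.8)), (311, np.float64(10.2))]
brass [(309, 202, [-15.3, -3.1, 4.4]), (310, 202, [-19.1, -2.3, 3.7]), (311, 202, [-16.9, -7.1, 1.6]), (309, 203, [-17.2, 0.4, 3.0]), (310, 203, [-19.2, -0.5, 1.9])]
14.15 [ 514.6 -252.1  144.6] f lean,y,axial [-4.7 10.2 12.6] [-0.41  1.75 -0.23] sP [ 3.   1.1 39.1]
```

{"name": "step_arm", "arguments": {
  "increments": [
    {"slide": [0.0031, 0.0006, -0.0045], "roll": 0.0},
    {"slide": [0.0031, 0.0006, -0.0045], "roll": 0.09},
    {"slide": [0.0031, 0.0006, -0.0045], "roll": 0.18},
    {"slide": [0.0031, 0.0006, -0.0045], "roll": 0.18}
  ]
}}

```text
t: 14.65
eef_pos: [514.8, -249.5, 148.7]
tcp_rot: [3.141, -0.001, 2.024]
ft_force: [1.7, -1.2, -0.5]
opening: 0.504
grip_force: 30.0
```

```bash
python3 hubfit.py
```

```text
n 250 radius [22.9 24.7 26.7] s [15.3 17.2 30.8 49.9 51.7]
lower edge s [(290, np.float64(30.9)), (291, np.float64(27.9)), (292, np.float64(24.9)), (293, np.float64(21.8)), (294, np.float64(18.7)), (295, np.float64(17.9)), (296, np.float64(17.0)), (297, np.float64(16.0)), (298, np.float64(15.0)), (299, np.float64(14.0)), (300, np.float64(15.0)), (301, np.float64(20.0)), (302, np.float64(14.7)), (303, np.float64(13.6)), (304, np.float64(14.3)), (305, np.float64(15.0)), (306, np.float64(15.7)), (307, np.float64(16.3)), (308, np.float64(14.8)), (309, np.float64(15.2)), (310, np.float64(15.4))]
brass [(308, 200, [-17.9, -1.2, 10.3]), (309, 200, [-15.4, -6.3, 8.1]), (310, 200, [-16.3, -8.2, 6.8]), (308, 201, [-14.6, -2.6, 7.6]), (309, 201, [-18.7, -1.5, 7.0]), (310, 201, [-18.7, -4.3, 5.5]), (308, 202, [-14.5, -1.0, 5.7]), (309, 202, [-15.8, -2.6, 4.5]), (310, 202, [-18.6, -2.7, 3.6]), (311, 202, [-15.8, -8.2, 1.4]), (309, 203, [-14.0, -2.6, 2.2]), (310, 203, [-16.8, -2.8, 1.3]), (298, 207, [14.2, 8.7, 5.3]), (299, 207, [15.5, 4.8, 3.4]), (299, 208, [15.5, 6.4, 1.5])]
14.7 [ 514.7 -249.6  148.8] f lean,y,axial [-2.4 -0.1  1.2] [-0.31 -0.32  0.03] sP [ 2.4 -0.1 43.8]
```

{"name": "step_arm", "arguments": {
  "increments": [
    {"slide": [-0.0008, 0, 0.0012], "roll": 0.0},
    {"slide": [-0.0008, 0, 0.0012], "roll": 0.05},
    {"slide": [-0.0008, 0, 0.0012], "roll": 0.1},
    {"slide": [-0.0008, 0, 0.0012], "roll": 0.1}
  ]
}}

```text
t: 15.2
eef_pos: [515.4, -250.7, 147.9]
tcp_rot: [3.141, 0.0, 1.924]
ft_force: [4.6, -0.9, -1.7]
opening: 0.505
grip_force: 30.0
```

```bash
cat > f.py <<'E'
from h import *
th=np.radians(35);A=np.array([526.5,-274,120.3]);ps=2.022;a=np.array([np.sin(th)*np.cos(ps),np.sin(th)*np.sin(ps),np.cos(th)]);yy=np.array([-np.sin(ps),np.cos(ps),0]);F=np.stack([np.cross(yy,a),yy,a],1)
s=state();f=s["ft_force"]+[0,0,2];print(s["t"],s["eef_pos"].round(1),"f lean,y,axial",(f@F).round(1),s["moment"].round(2), "sP",((s["eef_pos"]+[0,0,6]-A)@F).round(1),"roll err",round(2.022-s["tcp_rot"][2],3))
E
python3 f.py
```

```text
15.2 [ 515.4 -250.7  147.9] f lean,y,axial [-2.5 -3.7 -1.3] [-0.24 -0.9   0.15] sP [ 1.9 -0.2 42.3] roll err 0.098
```

{"name": "step_arm", "arguments": {
  "increments": [
    {"slide": [0, 0, 0], "roll": 0.05},
    {"slide": [0, 0, 0], "roll": 0.1},
    {"slide": [0, 0, 0], "roll": 0.1}
  ]
}}

```text
t: 15.58
eef_pos: [516.6, -250.3, 148.3]
tcp_rot: [3.138, 0.001, 1.824]
ft_force: [10.7, 4.4, -0.1]
opening: 0.509
grip_force: 30.0
```

```bash
python3 f.py
```

```text
15.575 [ 516.6 -250.3  148.3] f lean,y,axial [ -1.7 -11.6   1.2] [ 0.73 -2.21  0.33] sP [ 1.5 -1.4 42.5] roll err 0.198
```

{"name": "step_arm", "arguments": {
  "increments": [
    {"slide": [0, 0, 0], "roll": 0.05},
    {"slide": [0, 0, 0], "roll": 0.1},
    {"slide": [0, 0, 0], "roll": 0.1}
  ]
}}

```text
t: 15.95
eef_pos: [518.0, -250.0, 148.7]
tcp_rot: [3.135, 0.001, 1.724]
ft_force: [17.7, 9.0, -0.4]
opening: 0.506
grip_force: 30.0
```

```bash
python3 f.py
```

```text
15.95 [ 518.  -250.   148.7] f lean,y,axial [ -0.6 -19.9   1.5] [ 1.58 -3.73  0.48] sP [ 1.  -2.8 42.7] roll err 0.298
```

{"name": "step_arm", "arguments": {
  "increments": [
    {"slide": [-0.0008, 0.0003, 0.0012], "roll": 0},
    {"slide": [-0.0016, 0.0005, 0.0025], "roll": 0},
    {"slide": [-0.0016, 0.0005, 0.0025], "roll": 0}
  ]
}}

```text
t: 16.32
eef_pos: [518.6, -251.4, 146.4]
tcp_rot: [3.135, 0.001, 1.725]
ft_force: [16.6, 9.9, 3.8]
opening: 0.505
grip_force: 30.0
```

```bash
python3 hubfit.py
```

```text
n 261 radius [22.5 25.2 27.5] s [14.1 16.3 31.2 46.7 49.5]
lower edge s [(290, np.float64(33.3)), (291, np.float64(27.9)), (292, np.float64(24.9)), (293, np.float64(21.8)), (294, np.float64(18.7)), (295, np.float64(15.7)), (296, np.float64(17.0)), (297, np.float64(16.0)), (298, np.float64(15.0)), (299, np.float64(14.0)), (300, np.float64(12.9)), (301, np.float64(13.9)), (302, np.float64(12.7)), (303, np.float64(13.6)), (304, np.float64(12.3)), (305, np.float64(13.1)), (306, np.float64(11.8)), (307, np.float64(14.3)), (308, np.float64(14.8)), (309, np.float64(13.4))]
brass [(308, 202, [-17.8, 2.1, 6.5]), (309, 202, [-19.0, 0.4, 5.3]), (310, 202, [-18.8, -2.6, 3.7]), (308, 203, [-15.5, 1.5, 4.1]), (309, 203, [-18.6, 1.7, 3.3]), (310, 203, [-20.0, 0.2, 2.1])]
16.375 [ 518.6 -251.4  146.4] f lean,y,axial [ -1.7 -18.5   5.5] [ 1.83 -3.5   0.43] sP [ 1.1 -2.8 39.9]
```

{"name": "step_arm", "arguments": {
  "increments": [
    {"slide": [0, 0, 0], "roll": 0},
    {"slide": [0, 0, 0], "roll": 0},
    {"slide": [0, 0, 0], "roll": 0},
    {"slide": [0, 0, 0], "roll": 0}
  ],
  "fingers": 0.75
}}

```text
t: 16.88
eef_pos: [515.4, -252.3, 145.3]
tcp_rot: [-3.141, -0.0, 1.723]
ft_force: [-0.6, 0.0, -0.7]
opening: 0.746
grip_force: 0.0
```

```bash
python3 hubfit.py; python3 look.py m5
```

```text
n 288 radius [24.3 26.  28.2] s [ 3.3  4.8 22.1 39.5 40.7]
lower edge s [(288, np.float64(39.3)), (289, np.float64(38.6)), (290, np.float64(35.6)), (291, np.float64(27.9)), (292, np.float64(24.9)), (293, np.float64(21.8)), (294, np.float64(16.4)), (295, np.float64(13.4)), (296, np.float64(10.3)), (297, np.float64(7.2)), (298, np.float64(4.1)), (299, np.float64(3.2)), (300, np.float64(2.3)), (301, np.float64(3.4)), (302, np.float64(2.3)), (303, np.float64(3.3)), (304, np.float64(2.2)), (305, np.float64(3.1)), (306, np.float64(1.8)), (307, np.float64(2.6)), (308, np.float64(1.3)), (309, np.float64(1.9)), (310, np.float64(4.4)), (311, np.float64(2.9)), (312, np.float64(1.4))]
brass []
16.925 [ 515.5 -252.3  145.3] f lean,y,axial [-0.8 -0.3  1.5] [-0.11  0.04  0.02] sP [ 2.2  0.4 39.3]
scene 287 px 288 312 188 209 [[495.0, -293.3, 130.6], [511.7, -281.6, 147.7], [534.1, -266.0, 165.0]]
[-0.3 -0.2  0.2] [-0.07  0.02  0.03] 0.7474337969645696
at [ 515.6 -252.3  145.4] ydeg 8.71 slide(m) [0.0032, -0.0006, -0.0416] roll -0.3 q6 -0.72
```

View pics/m5.png

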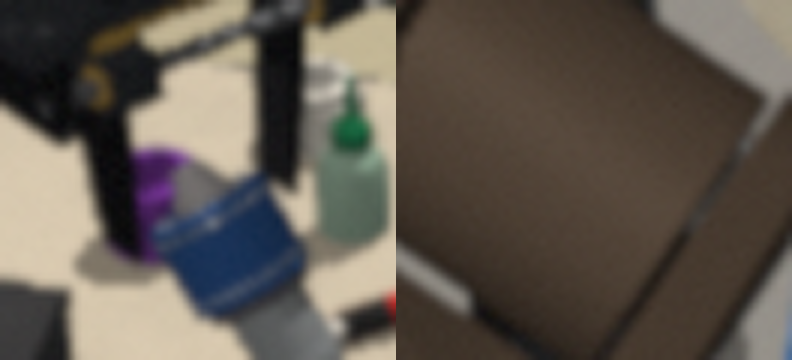

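{"name": "step_arm", "arguments": {
  "increments": [
    {"slide": [0, 0, 0], "roll": -0.1},
    {"slide": [0, 0, 0], "roll": -0.2},
    {"slide": [-0.0015, 0.0005, 0.002], "roll": -0.3},
    {"slide": [-0.003, 0.001, 0.004], "roll": -0.3},
    {"slide": [-0.003, 0.001, 0.004], "roll": -0.3}
  ]
}}

```text
t: 17.65
eef_pos: [517.1, -255.1, 141.2]
tcp_rot: [-3.141, -0.0, 2.02]
ft_force: [0.0, 0.5, 0.4]
opening: 0.748
grip_force: 0.0
```

{"name": "step_arm", "arguments": {
  "increments": [
    {"slide": [0, 0, 0], "roll": 0},
    {"slide": [0, 0, 0], "roll": 0},
    {"slide": [0, 0, 0], "roll": 0},
    {"slide": [0, 0, 0], "roll": 0}
  ],
  "fingers": 0
}}

```text
t: 18.15
eef_pos: [517.1, -255.0, 141.4]
tcp_rot: [-3.142, -0.0, 2.023]
ft_force: [0.0, 0.4, 1.1]
opening: 0.52
grip_force: 30.0
```

```bash
python3 hubfit.py
```

```text
n 281 radius [23.6 25.4 27.3] s [ 1.9  3.5 19.5 38.2 39.7]
lower edge s [(293, np.float64(21.8)), (294, np.float64(18.7)), (295, np.float64(13.4)), (296, np.float64(10.3)), (297, np.float64(7.2)), (298, np.float64(4.1)), (299, np.float64(3.2)), (300, np.float64(2.3)), (301, np.float64(3.4)), (302, np.float64(2.3)), (303, np.float64(3.3)), (304, np.float64(2.2)), (305, np.float64(3.1)), (306, np.float64(1.8)), (307, np.float64(0.6)), (308, np.float64(1.3)), (309, np.float64(1.9)), (310, np.float64(0.6)), (311, np.float64(1.0)), (312, np.float64(1.4)), (313, np.float64(1.5))]
brass []
18.2 [ 517.1 -255.   141.4] f lean,y,axial [-0.7  0.7  2.2] [-0.08  0.08  0.05] sP [ 1.8  0.2 34.4]
```

Push 2 mm along the arbor, gently.

{"name": "step_arm", "arguments": {
  "increments": [
    {"slide": [-0.0003, 0, 0.0004], "roll": 0},
    {"slide": [-0.0006, 0, 0.0008], "roll": 0},
    {"slide": [-0.0009, 0, 0.0012], "roll": 0},
    {"slide": [-0.0009, 0, 0.0012], "roll": 0}
  ]
}}

```text
t: 18.7
eef_pos: [517.2, -255.1, 141.3]
tcp_rot: [3.142, -0.001, 2.023]
ft_force: [-5.4, 7.0, 14.0]
opening: 0.521
grip_force: 30.1
```

```bash
python3 f.py
```

```text
18.7 [ 517.2 -255.1  141.3] f lean,y,axial [-2.1  1.8 18.1] [ 1.01  1.11 -0.05] sP [ 1.8  0.2 34.2] roll err -0.001
```

{"name": "step_arm", "arguments": {
  "increments": [
    {"slide": [0.0009, 0, -0.0012], "roll": 0},
    {"slide": [0.0009, 0, -0.0012], "roll": 0}
  ]
}}

```text
t: 18.95
eef_pos: [517.2, -255.0, 141.4]
tcp_rot: [3.141, 0.0, 2.023]
ft_force: [-1.6, 1.9, 3.2]
opening: 0.516
grip_force: 30.0
```

{"name": "step_arm", "arguments": {
  "increments": [
    {"slide": [0, 0, 0], "roll": 0},
    {"slide": [0, 0, 0], "roll": 0},
    {"slide": [0, 0, 0], "roll": 0},
    {"slide": [0, 0, 0], "roll": 0}
  ],
  "fingers": 0.9
}}

```text
t: 19.45
eef_pos: [517.2, -255.1, 141.4]
tcp_rot: [3.142, -0.0, 2.023]
ft_force: [-0.3, 0.2, -0.1]
opening: 0.871
grip_force: 0.0
```

{"name": "step_arm", "arguments": {
  "increments": [
    {"slide": [0.008, 0, -0.02], "roll": 0},
    {"slide": [0.02, 0, -0.06], "roll": 0},
    {"slide": [0.02, 0, -0.11], "roll": 0},
    {"slide": [0.02, 0, -0.15], "roll": 0},
    {"slide": [0.02, 0, -0.15], "roll": 0}
  ]
}}

```text
t: 20.08
eef_pos: [508.9, -237.0, 295.7]
tcp_rot: [3.138, 0.006, 2.023]
ft_force: [-0.3, 0.1, -0.9]
opening: 0.901
grip_force: 0.0
```

```bash
python3 hubfit.py
```

```text
n 319 radius [23.6 25.6 27.2] s [ 2.3  4.  22.3 40.  40.6]
lower edge s [(288, np.float64(39.3)), (289, np.float64(38.6)), (290, np.float64(37.8)), (291, np.float64(27.9)), (292, np.float64(24.9)), (293, np.float64(21.8)), (294, np.float64(18.7)), (295, np.float64(13.4)), (296, np.float64(10.3)), (297, np.float64(7.2)), (298, np.float64(6.3)), (299, np.float64(3.2)), (300, np.float64(2.3)), (301, np.float64(1.3)), (302, np.float64(2.3)), (303, np.float64(1.2)), (304, np.float64(2.2)), (305, np.float64(3.1)), (306, np.float64(1.8)), (307, np.float64(2.6)), (308, np.float64(1.3)), (309, np.float64(1.9)), (310, np.float64(2.5)), (311, np.float64(1.0)), (312, np.float64(1.4)), (313, np.float64(1.5))]
brass []
20.125 [ 508.4 -236.7  293.4] f lean,y,axial [-1.  -0.3  1.7] [-0.06  0.08 -0.  ] sP [-6.880e+01  1.000e-01  1.705e+02]
```

Hub top sits at s≈40 and the base reads about 1–2 mm (edge blur), with a hard stop felt: it is home. I'll hand the job in.

```bash
python3 -c "
from h import *
print(env.job_done())"
```

```text
the job is handed in; nothing more can be done
None
```

The blue hub is on the smaller stand's arbor, keyed and home against the shoulder (an 18 N push met a hard stop); it is released with the gripper well clear, and the job was handed in at about 20 s, but no verdict was returned.

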